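Square up a row of tiles on the ware board and lock the stop

TASK

Nudge the three loose square terracotta tiles on the ware board, without lifting or tipping them and keeping their order, into one straight row with no gaps, flush against the back fence and starting at the fixed end block. Slide the movable stop up snug against the end of the row, and only then turn the wing knob on the stop clockwise until it is tight. Leave everything else where it stands.

Things in the scene. Friction and masses are not known exactly. Their poses are not given: they have to be found in the camera images.
- board: Fixed wooden ware board flat on the table, 300 x 560 x 18 mm (x, y, z), turned a little differently each time. Origin on its underside; x points away from the robot to the fence, y left along the fence, z up. It spans x -160 to 140, y -300 to 260 mm, top at z 18. The finished row has tile centres at x 55 mm and y 175, 85, -5 mm (its right end at y -50).
- fence (a point): Point on the near face of the back fence, a wooden strip along the whole far side of the board, 30 mm high over the board's top; board x = 100, y = 0, z = 18 mm. Axes as the board's.
- end_block (a point): Point on the right face of the fixed end block, where the row starts: 30 mm high, 100 mm long, square to the fence at its left end; board x = 50, y = 220, z = 18 mm. Axes as the board's.
- tile_left: plain terracotta tile with a thin border line and a ring on top, 90 x 90 x 14 mm, 0.22 kg, lying loose on the ware board (too wide for the gripper: it can only be pushed); origin at the centre of its underside, x and y along its edges, z up. It starts leftmost of the three.
- tile_middle: plain terracotta tile with a thin border line and a ring on top, 90 x 90 x 14 mm, 0.22 kg, lying loose on the ware board (too wide for the gripper: it can only be pushed); origin at the centre of its underside, x and y along its edges, z up. It starts between the other two.
- tile_right: plain terracotta tile with a thin border line and a ring on top, 90 x 90 x 14 mm, 0.22 kg, lying loose on the ware board (too wide for the gripper: it can only be pushed); origin at the centre of its underside, x and y along its edges, z up. It starts rightmost, between the middle tile and the stop.
- stop (a joint): Travel in m of the movable stop, a dark wooden block 86 x 40 x 30 mm (board x 12 to 98 mm) sliding along the fence right of the tiles; takes about 2.5 N to move, stays where left, and may push tiles along. 0 is farthest right, grows to the left, at most 0.185. Its left face, which meets the tiles, is at board y = -215 mm + travel: 0.165 with a closed row.
- stop_face (a point): Point on the middle of the stop's left face, 7 mm above the board top; board x = 55 mm. Its axes are those of the board.
- wing (a joint): Angle in rad of the wing knob on top of the stop: starts loose, 0 to 0.25; grows clockwise seen from above to 1.35, a hard end, where it is tight (1.15 and more counts as tight). At 0 the wing lies along the board's x (square to the fence). It takes about 0.06 N m to turn and stays where it is left.
- wing_grip (a point): Point on the wing knob's axis at grip height, 73 mm above the table. The bright steel wing is 46 mm long (the point's x axis, turns with it), 12 mm thick, from 58 to 84 mm above the table; the stop's top is at 48 mm. It rides on the stop, 20 mm right of the stop's left face, at board x = 55 mm, and is also a handle for dragging the stop.
- vase_a: bystander, to be left alone; origin at the centre of its underside: terracotta vase, 84 mm wide, 140 mm high, behind the fence.
- vase_b: bystander, to be left alone; origin at the centre of its underside: terracotta vase, 76 mm wide, 120 mm high, behind the fence.
- jar: bystander, to be left alone; origin at the centre of its underside: white jar with a dark cap, 70 mm wide, 90 mm high, behind the fence.
- cup: bystander, to be left alone; origin at the centre of its underside: tiny terracotta cup, 36 mm wide, 35 mm high, standing on the near edge of the ware board.
- brush: bystander, to be left alone; origin at the centre of its underside: brush lying on the table right of the board.
- rib: bystander, to be left alone; origin at the centre of its underside: flat wooden potter's rib, 90 x 50 x 8 mm, left of the board.
- trivet: bystander, to be left alone; origin at the centre of its underside: round terracotta disc, 90 mm wide, 14 mm high, left of the board.
Not all that is in view belongs to the job. What is shaped like the tile_left but red is not meant.

How it is judged:
By the outcome, as a careful person would: the job done as asked, in the order asked, and still so for the second after the job is handed in, with the robot touching nothing.
It also fails if it takes over 54 s, if anything falls off the work surface, if the arm or the gripper's body presses on something with over 40 N, if the wrist force passes 120 N, or if a joint passes its speed limit or range.

ROBOT

A 6-joint arm with a two-finger parallel gripper is mounted at the origin on the work surface. World frame = base frame: x ahead of the robot, y to its left, z up, the work surface at z = 0. Lengths are in m, angles in rad, forces in N, time in s.
With the tool pointing down it reaches from about 0.375 to 0.975 m from the base axis. Payload 3.8 kg.
Tool frame: the origin (TCP) lies on the centre line of the jaws, within the pads' length; the fingertips stand 8 mm ahead of it and the grasp point (between the pads) lies 11 mm behind it; z points along the fingers, y is the line along which they close (so a half turn about z gives the same grasp; the last joint's range is limited). The gripper opens to 85 mm and grips with 20 to 120 N. Pads are 22 mm wide; open, the fingers measure 114 mm over their backs; the gripper's body (76 mm by 85 mm) begins 54 mm behind the grasp point. The pads swing forward as they close: fully open they stand 13 mm farther back than shut.
Start: joints at [-1.282, 0.264, 1.604, -0, 1.274, -0.037], TCP at [0.216, -0.639, 0.216] pointing down, gripper open.
Joint ranges: [-2.63, 2.63], [-0.94, 2.18], [0.31, 2.57], [-1.31, 4.45], [0, 2.66], [-2.55, 2.55]. Speed limits (rad/s): [2.57, 2.57, 3.14, 3.14, 3.14, 3.14].

INTERFACE

Orientations are given as a unit quaternion [w, x, y, z].
In Python, from rig import env gives the robot as it stands. Calls block until the motion is done:
- env.reach(position, orientation): joint-space move of the TCP to a pose.
- env.move_linear(position, speed=0.15, rot=None, guard=None): straight line of the TCP; rot=None keeps the orientation; speed is the mean speed in m/s. With guard (N) it stops when the force on the tool has changed by that much, and returns True; else False.
- env.movej(angles): joint-space move.
- env.grip(opening): finger opening in m; the grip force is fixed at half the most; returns when the fingers have stopped.
- env.dwell(seconds).
- env.inverse_kinematics(position, orientation): joint angles nearest the present ones, or None.
- env.sense(): the state.
- env.snapshot(name): name is "scene" or "top"; returns a dict with "frame" (400x640x3 uint8, red, green, blue), "camera_matrix" (3x3 intrinsics, pixels), "origin" and "attitude" of the camera in the world. Camera axes: x right, y up, looking along -z (the intrinsics and any distortion apply to the point x, -y, -z); pixel columns grow to the right and rows downward; lengths in m; the calibration is good to about 2 mm. A picture is of the moment at which its call begins. There is no depth.
A pose or a line that the arm cannot do raises env.IKError and nothing moves.
- env.hand_in(): hands the job in; it is judged then, once.
Trained networks look in the newest picture that a camera, given by its name, has taken for a name from the list of things; names that differ only in an ending like _2 or _b are one class to them, and where a whole thing is asked for, a point or a joint stands for the part that bears it (a point fixed in the world has none). Each returns a list of dicts, best first, with "confidence" (0 to 1); they miss things now and then, are a little off and sometimes report something else, mostly with a low value. They report only what shows in the picture. A call takes as long as a camera call. They do not tell look-alikes from the thing itself.
- env.find_in(target, camera): "box" ([left, top, right, bottom] as shares, 0 to 1, of the picture: columns of its width, rows of its height, round what is visible of it).
- env.tip_of(target, camera): "location" ([column, row] as shares, 0 to 1, of the picture: columns of its width, rows of its height: a listed point, or the origin of a listed thing).
The state is a dict: "clock": time; "q": joint angles; "qd": joint speeds; "tau": joint torques, N m; "tool_pos": TCP position; "tool_rot": TCP orientation; "force": force on the tool from outside, world axes, zero at the start; "torque": the same for the moment, N m; "grip_width": finger opening in m; "grasp_force": force on a finger pad.
Only numpy, scipy, OpenCV 4.12 (cv2) and the standard library are available. Lean on these libraries where they do the work, as an engineer would, in place of code of your own. Each camera call takes 0.05 s, during which the arm holds its last target. There are 200 camera calls.

## Working session

There is one attempt and no reset: what is moved stays moved. The work goes in short steps, each a Python script; the robot and the scene stay as the last script left them, time stands still between calls to the robot, and variables do not carry over. Pictures are saved under pics/ and viewed, at most 10 in all, crops included, and the job is handed in when it is done.

```bash
ls; mkdir -p pics; python3 - <<'E'
from rig import env
import cv2,numpy as np
for c in ["scene","top"]:
    s=env.snapshot(c); cv2.imwrite(f"pics/{c}0.png",s["frame"][:,:,::-1])
    print(c,s["camera_matrix"],s["origin"],s["attitude"],[k for k in s])
    for t in ["tile_left","stop","stop_face","wing_grip","fence","end_block","board","cup"]:
        try:
            print(t,[(round(d["confidence"],2),np.round(np.array(d["location"])*[640,400],1).tolist()) for d in env.tip_of(t,c)[:5]])
        except Exception as e: print(t,e)
print(env.sense())
E
```

```text
pics
scene [[429.95839669   0.         319.47355649]
 [  0.         429.95839669 207.89405479]
 [  0.           0.           1.        ]] [ 0.9732538  -0.39459764  1.05550715] [0.88081451 0.24968478 0.10283083 0.38890761] ['frame', 'camera_matrix', 'origin', 'attitude']
tile_left [(0.94, [368.8, 201.1]), (0.94, [324.1, 110.2]), (0.7, [305.3, 153.5]), (0.59, [445.7, 188.1])]
stop it knows: board, brush, cup, end_block, fence, jar, rib, stop_face, tile_left, tile_middle, tile_right, trivet, vase, wing_grip
stop_face [(0.78, [275.8, 274.1]), (0.27, [385.9, 110.8])]
wing_grip [(0.64, [265.7, 272.1]), (0.35, [287.9, 238.5])]
fence [(0.8, [347.3, 251.8]), (0.41, [267.7, 268.9])]
end_block [(0.79, [400.2, 197.0])]
board [(0.77, [324.3, 224.3]), (0.43, [170.5, 300.1])]
cup [(0.53, [326.7, 178.5])]
top [[429.48594065   0.         319.31542845]
 [  0.         429.48594065 204.00773564]
 [  0.           0.           1.        ]] [0.29031307 0.03058098 1.27068249] [ 0.7100318   0.06358896 -0.07415599 -0.69736086] ['frame', 'camera_matrix', 'origin', 'attitude']
tile_left [(0.89, [270.4, 276.6]),
[... 453 characters left out ...]
, [374.2, 139.2])]
{'clock': 0.8, 'q': array([-1.28192595e+00,  2.63863083e-01,  1.60398935e+00, -1.04538047e-05,
        1.27369859e+00, -3.68760945e-02]), 'qd': array([-0.00238475, -0.00063288,  0.00120743, -0.00168283, -0.00113501,
        0.00036715]), 'tau': array([-7.24207621e-04, -5.14976549e+01, -3.67699492e+01, -1.07485630e-04,
        6.54563883e-04,  2.12170164e-05]), 'tool_pos': array([ 0.21602154, -0.63950173,  0.21581038]), 'tool_rot': array([ 2.12792361e-05,  9.86765202e-01,  1.62155592e-01, -2.34247891e-06]), 'force': array([-0.23440345,  0.56601907, -0.10014027]), 'torque': array([-0.02654898,  0.03240174, -0.02822185]), 'grasp_force': 0.0, 'grip_width': 0.08567105975198798}
```

```bash
python3 -c "
import cv2
a=cv2.imread('pics/top0.png');cv2.imwrite('pics/top0c.png',cv2.resize(a[100:325,150:450],None,fx=2.66,fy=2.66,interpolation=cv2.INTER_CUBIC))"
```

```text
(no output)
```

View pics/top0c.png

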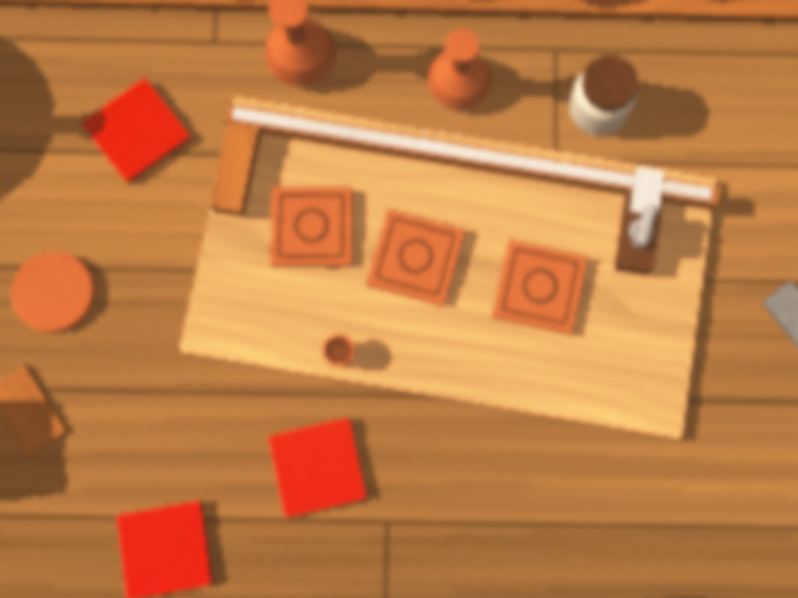

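View pics/scene0.png

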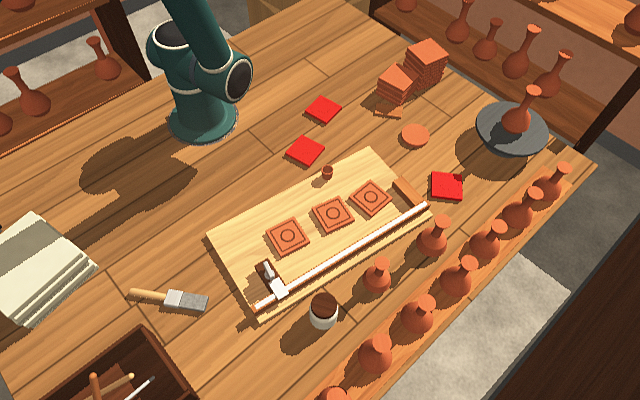

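The three terracotta tiles with a ring, on the board at crop px (312,225), (416,256) and (541,286), fit the description. The red squares at (140,130), (318,467) and (165,548) lie off the board and have no ring, so they are the look-alikes. The crop already confirms this. Next I fit the board and the tiles.

```bash
cat > h.py <<'E'
import numpy as np, cv2
from rig import env
from scipy.spatial.transform import Rotation as R
def proj(s,P):
    P=np.atleast_2d(P); w,x,y,z=s["attitude"]
    c=(P-s["origin"])@R.from_quat([x,y,z,w]).as_matrix()*[1,-1,-1]
    u=c@s["camera_matrix"].T; return u[:,:2]/u[:,2:]
X0,Y0=0.2,0.5   # rectified: row=(x_max-x), col=(ymax-y), 1 mm/px
def rect(s,z,x1=0.80,y1=0.45,n=(500,850)):
    src=np.float32([[0,0],[n[1],0],[n[1],n[0]],[0,n[0]]])
    W=np.array([[x1-r/1000,y1-c/1000,z] for c,r in src])
    H=cv2.getPerspectiveTransform(np.float32(proj(s,W)),src)
    return cv2.warpPerspective(s["frame"],H,(n[1],n[0]),flags=cv2.INTER_CUBIC)
def px2w(c,r,x1=0.80,y1=0.45): return np.array([x1-r/1000,y1-c/1000])
def tiles(s):
    im=rect(s,0.032); hsv=cv2.cvtColor(im,cv2.COLOR_RGB2HSV).astype(int)
    r,g,b=[im[:,:,i].astype(int) for i in range(3)]
    m=((r-g>70)&(g>45)&(b>25)&(r>120)&(g-b<75)).astype(np.uint8)
    m=cv2.morphologyEx(m,cv2.MORPH_CLOSE,np.ones((13,13)))
    m=cv2.morphologyEx(m,cv2.MORPH_OPEN,np.ones((25,25)))
    out=[]
    for c in cv2.findContours(m,cv2.RETR_EXTERNAL,cv2.CHAIN_APPROX_NONE)[0]:
        (cx,cy),(w,h),a=cv2.minAreaRect(c)
        if 5000<cv2.contourArea(c): out.append((px2w(cx,cy),w,h,a))
    return out,m
E
python3 - <<'E'
from h import *
for c in ["top","scene"]:
    s=env.snapshot(c)
    np.save(f"pics/{c}.npy",s,allow_pickle=True)
    o,m=tiles(s)
    for t in o: print(c,np.round(t[0],4),np.round(t[1:],1))
    im=rect(s,0.018); print([im[r,q].tolist() for r,q in [(250,300)]])
    for n in ["tile_left","stop_face","wing_grip","fence","end_block","board"]:
        z=dict(tile_left=.018,stop_face=.025,wing_grip=.073,fence=.018,end_block=.018,board=0)[n]
        A=proj(s,[[.8,.45,z],[.8,-.4,z],[.3,-.4,z],[.3,.45,z]])
        H=cv2.getPerspectiveTransform(np.float32(A),np.float32([[.8,.45],[.8,-.4],[.3,-.4],[.3,.45]]))
        print(n,[(round(d["confidence"],2),np.round(cv2.perspectiveTransform(np.float32([[np.array(d["location"])*[640,400]]]),H).ravel(),3).tolist()) for d in env.tip_of(n,c)[:6]])
    cv2.imwrite(f"pics/r_{c}.png",cv2.cvtColor(im,cv2.COLOR_RGB2BGR))
a=cv2.imread("pics/r_top.png");b=cv2.imread("pics/r_scene.png")
cv2.imwrite("pics/r.png",cv2.resize(np.vstack([a[:,50:],b[:,50:]]),None,fx=.59,fy=.59,interpolation=cv2.INTER_AREA))
E
```

```text
top [0.34  0.155] [ 78. 104.  90.]
top [ 0.5274 -0.0827] [94.4 95.2 11.8]
top [0.5586 0.0556] [94.1 94.6 14. ]
top [0.591  0.1715] [94. 93. 90.]
[[189, 104, 57]]
tile_left [(0.71, [0.24199999868869781, 0.30000001192092896]), (0.69, [0.6990000009536743, 0.3779999911785126]), (0.59, [0.5839999914169312, 0.1720000058412552])]
stop_face [(0.66, [0.5950000286102295, -0.16699999570846558])]
wing_grip [(0.54, [0.5889999866485596, -0.20000000298023224])]
fence [(0.56, [0.6650000214576721, 0.013000000268220901])]
end_block [(0.57, [0.6539999842643738, 0.2329999953508377])]
board [(0.61, [0.5789999961853027, 0.035999998450279236])]
scene [0.347 0.145] [ 92. 100.  90.]
scene [ 0.5294 -0.0862] [90.6 91.9 10.9]
scene [0.5605 0.0524] [91.2 91.7 14.4]
scene [0.5935 0.169 ] [91. 90. 90.]
scene [0.708 0.356] [108.  88.  90.]
[[192, 100, 61]]
tile_left [(0.79, [0.33899998664855957, 0.1420000046491623]), (0.57, [0.5920000076293945, 0.17000000178813934]), (0.55, [0.24699999392032623, 0.3009999990463257])]
stop_face [(0.63, [0.5929999947547913, -0.17800000309944153])]
wing_grip [(0.67, [0.5849999785423279, -0.20399999618530273])]
fence [(0.87, [0.6629999876022339, 0.01899999938905239]), (0.19, [0.7559999823570251, -0.16500000655651093])]
end_block [(0.86, [0.6449999809265137, 0.24400000274181366])]
board [(0.96, [0.5630000233650208, 0.027000000700354576]), (0.45, [0.7730000019073486, 0.004000000189989805])]
```

View pics/r.png

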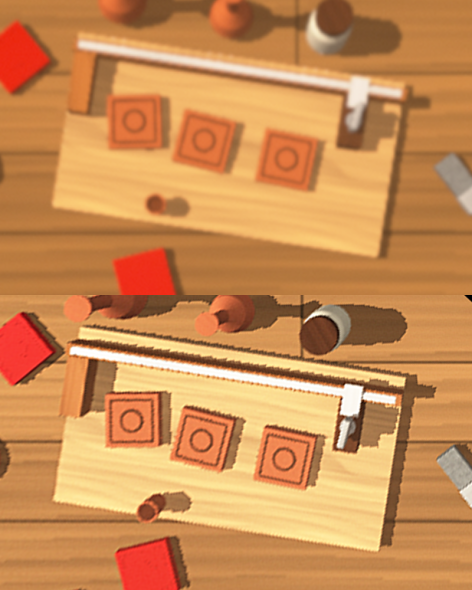

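Both rectified views agree to about 3 mm: tiles at rows ~120–160 px, board turned about -8.6°. Next I fit the board edges and draw the model over the picture.

```bash
cat > fit.py <<'E'
from h import *
from scipy.optimize import least_squares
from scipy.ndimage import gaussian_filter, map_coordinates
S={c:np.load(f"pics/{c}.npy",allow_pickle=True).item() for c in["top","scene"]}
def bw(p,B): # board pts -> world
    c,s=np.cos(p[2]),np.sin(p[2]); B=np.atleast_2d(B)
    return np.c_[p[0]+c*B[:,0]-s*B[:,1],p[1]+s*B[:,0]+c*B[:,1],B[:,2]]
# sampled edges: near edge, right edge, left edge (z=18), search along normal for strongest gradient
E=[]
for t in np.linspace(-.28,.24,40): E.append(((-.16,t,.018),(1,0)))
for t in np.linspace(-.15,.0,16): E.append(((t,.26,.018),(0,1)))
for t in np.linspace(-.15,.09,20): E.append(((t,-.30,.018),(0,1)))
offs=np.arange(-.012,.0121,.0005)
def meas(s,p):
    g=gaussian_filter(s["frame"].astype(float)[:,:,1],.7); out=[]
    for b,n in E:
        P=np.array([[b[0]+n[0]*o,b[1]+n[1]*o,b[2]] for o in offs])
        uv=proj(s,bw(p,P)); v=map_coordinates(g,[uv[:,1],uv[:,0]],order=1)
        d=np.abs(np.gradient(gaussian_filter(v,2))); i=d.argmax()
        out.append((offs[i],d[i]))
    return np.array(out)
for c,s in S.items():
    p=np.array([.572,.032,-.15])
    for _ in range(6):
        m=meas(s,p); 
        def f(q):
            B=np.array([[b[0]+n[0]*o,b[1]+n[1]*o,b[2]] for (b,n),o in zip(E,m[:,0])])
            W=bw(p,B); c_,s_=np.cos(q[2]),np.sin(q[2]); d=W[:,:2]-q[:2]
            L=np.c_[c_*d[:,0]+s_*d[:,1],-s_*d[:,0]+c_*d[:,1]]
            return np.array([(L[i]-np.array(E[i][0][:2]))@np.array(E[i][1]) for i in range(len(E))])*1e3
        p=least_squares(f,p,loss="soft_l1").x
    r=f(p); print(c,p.round(4),"res",np.median(abs(r)).round(2),[r[a:b].mean().round(2) for a,b in[(0,40),(40,56),(56,76)]])
    for t in tiles(s)[0]:
        d=t[0]-p[:2];print(np.round([np.cos(p[2])*d[0]+np.sin(p[2])*d[1],-np.sin(p[2])*d[0]+np.cos(p[2])*d[1]],4),round(t[3],1))
    im=s["frame"][:,:,::-1].copy(); im=cv2.resize(im,None,fx=3,fy=3)
    def line(B,col): cv2.polylines(im,[np.int32((proj(s,bw(p,B))+.5)*3)],False,col,1)
    for B in([[-.16,-.3,.018],[-.16,.26,.018],[.1,.26,.018],[.1,-.3,.018],[-.16,-.3,.018]],[[.1,.26,.048],[.1,-.3,.048]],[[.0,.22,.018],[.1,.22,.018]],[[.0,.22,.048],[.1,.22,.048]],[[.012,-.255,.048],[.012,-.215,.048],[.098,-.215,.048]]): line(B,(255,0,0))
    cv2.imwrite(f"pics/o_{c}.png",im)
a=cv2.imread("pics/o_top.png")[380:780,600:1300];b=cv2.imread("pics/o_scene.png")[380:980,600:1400]
cv2.imwrite("pics/oa.png",a);cv2.imwrite("pics/ob.png",b)
E
python3 fit.py
```

```text
top [ 0.5685  0.0314 -0.1537] res 0.5 [np.float64(0.05), np.float64(-0.19), np.float64(0.18)]
[-0.2448  0.0872] 90.0
[-0.0232 -0.1191] 11.8
[-0.0135  0.0224] 14.0
[0.0008 0.1419] 90.0
scene [ 0.5695  0.0298 -0.1541] res 0.5 [np.float64(-0.16), np.float64(0.19), np.float64(0.47)]
[-0.2375  0.0797] 90.0
[-0.0217 -0.1208] 10.9
[-0.0124  0.0209] 14.4
[0.0024 0.1412] 90.0
[0.0868 0.3436] 90.0
```

View pics/ob.png

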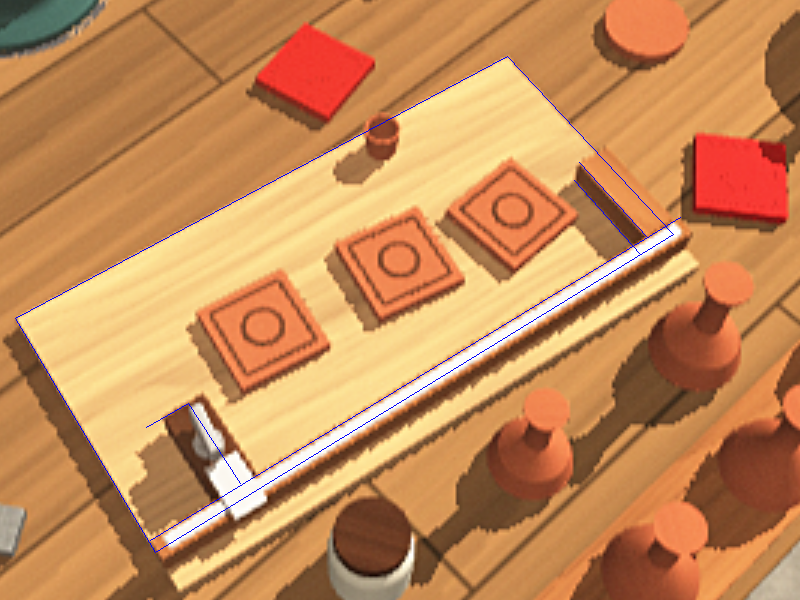

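The overlay fits well: near-edge corners at (17,318) and (507,57), end block on its line, stop left face a little left of travel 0. I push the right tile first, probing the board height with the fingers at push width.

```bash
cat >> h.py <<'E'
BP=np.array([.569,.0306,-.154])
def W(x,y,z): c,s=np.cos(BP[2]),np.sin(BP[2]); return [BP[0]+c*x-s*y,BP[1]+s*x+c*y,z]
def B(p): c,s=np.cos(BP[2]),np.sin(BP[2]); d=np.array(p[:2])-BP[:2]; return np.array([c*d[0]+s*d[1],-s*d[0]+c*d[1],p[2]])
def Q(a): psi=np.pi+BP[2]-a; return [0,np.cos(psi/2),np.sin(psi/2),0]  # a: clockwise turn
def st(t=""):
    s=env.sense(); print(t,"t",round(s["clock"],2),"board",B(s["tool_pos"]).round(4),"F",s["force"].round(1),"w",round(s["grip_width"],4),"q6",round(s["q"][5],2)); return s
E
python3 - <<'E'
from h import *
env.grip(.06); st("grip")
env.reach(W(-.10,-.12,.10),Q(0)); st("above")
env.move_linear(W(-.10,-.12,.05),speed=.2)
g=env.move_linear(W(-.10,-.12,.015),speed=.04,guard=4); s=st(g); z=s["tool_pos"][2]
open("z.txt","w").write(str(z))
env.move_linear(W(-.10,-.12,z+.004),speed=.1)
env.move_linear(W(-.012,-.12,z+.004),speed=.1); st("pre")
g=env.move_linear(W(.006,-.12,z+.004),speed=.03,guard=6); st(g)
E
```

```text
grip t 1.88 board [-0.246  -0.7163  0.2158] F [ 0.2 -0.1  0.1] w 0.0598 q6 -0.04
above t 4.11 board [-0.0995 -0.1205  0.1003] F [-1.  -0.2 -0.6] w 0.0598 q6 -1.63
False t 5.53 board [-0.0997 -0.12    0.0152] F [ 0.4 -0.9  0.7] w 0.06 q6 -1.63
pre t 6.82 board [-0.0129 -0.12    0.0188] F [0.2 0.  0. ] w 0.0597 q6 -1.62
False t 7.57 board [ 0.0058 -0.12    0.019 ] F [-0.2 -0.1  0.4] w 0.0601 q6 -1.62
```

```bash
python3 - <<'E'
from h import *
s=env.snapshot("scene"); a=cv2.resize(s["frame"][130:330,180:440,::-1],None,fx=3,fy=3,interpolation=cv2.INTER_CUBIC); cv2.imwrite("pics/p1.png",a)
E
```

```text
(no output)
```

View pics/p1.png

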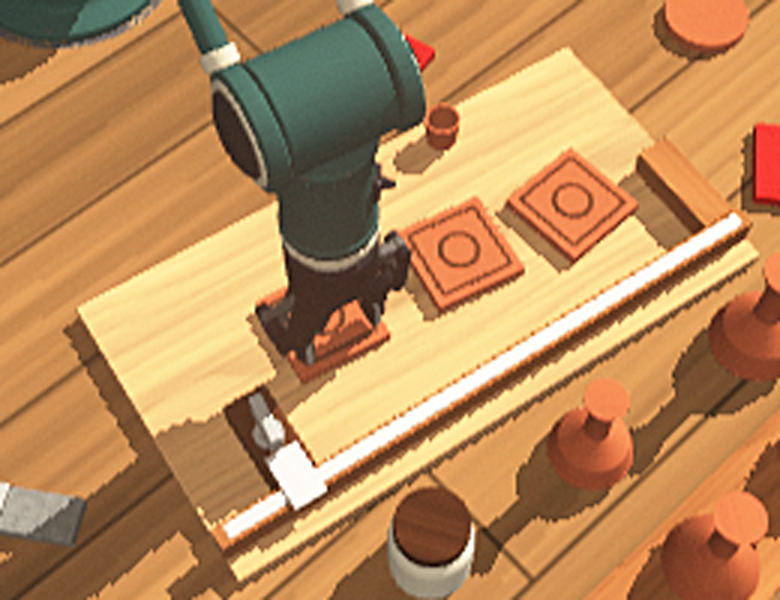

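The tile has not moved (px 320,330). The open fingers ride above it, so I back off and probe lower.

```bash
python3 - <<'E'
from h import *
env.move_linear(W(0.006,-.12,.045),speed=.2)
env.move_linear(W(-.10,-.12,.045),speed=.25)
env.move_linear(W(-.10,-.12,.02),speed=.2)
g=env.move_linear(W(-.10,-.12,-.012),speed=.04,guard=4); s=st(g); z=s["tool_pos"][2]
if g:
    open("z.txt","w").write(str(z)); z+=.004
    env.move_linear(W(-.10,-.12,z),speed=.1)
    env.move_linear(W(-.012,-.12,z),speed=.1); st("pre")
    g=env.move_linear(W(.006,-.12,z),speed=.03,guard=6); st(g)
E
```

```text
True t 9.34 board [-0.0998 -0.12   -0.0026] F [-1.6  0.1  8.9] w 0.0599 q6 -1.63
pre t 10.62 board [-0.0124 -0.12    0.0013] F [-1.1  0.3 -0.4] w 0.0599 q6 -1.62
True t 11.08 board [-0.0015 -0.1199  0.0006] F [-0.5 -0.2  1.1] w 0.0599 q6 -1.62
```

Contact came at board x = -0.0015, as expected for a flush tile. Now the other two.

```bash
python3 - <<'E'
from h import *
z=float(open("z.txt").read())+.004; yp=-.12
env.move_linear(W(-.012,yp,z),speed=.15)
x=-.012
for y,xs in[(.0215,-.088),(.1415,-.077)]:
    env.move_linear(W(x,yp,.035),speed=.25)
    env.move_linear(W(xs,y,.035),speed=.3)
    env.move_linear(W(xs,y,z),speed=.2)
    env.move_linear(W(-.012,y,z),speed=.1)
    g=env.move_linear(W(.006,y,z),speed=.03,guard=6); st(g)
    x=-.012; yp=y
    env.move_linear(W(x,y,z),speed=.15)
env.move_linear(W(x,yp,.06),speed=.25)
env.move_linear(W(-.05,-.05,.20),speed=.4); st()
for c in["scene","top"]:
    s=env.snapshot(c); np.save(f"pics/{c}2.npy",s,allow_pickle=True)
    for t in tiles(s)[0]: print(c,B([*t[0],0])[:2].round(4),t[1:])
    cv2.imwrite(f"pics/{c}2.png",s["frame"][:,:,::-1])
a=cv2.imread("pics/scene2.png")[130:330,180:440]; cv2.imwrite("pics/p2.png",cv2.resize(a,None,fx=3,fy=3,interpolation=cv2.INTER_CUBIC))
E
```

```text
True t 13.98 board [-0.0015  0.0214  0.0006] F [ 0.2  0.1 -0.2] w 0.0604 q6 -1.37
True t 16.7 board [-0.0016  0.1412  0.0006] F [ 0.6 -0.7 -0.9] w 0.0599 q6 -1.18
 t 18.08 board [-0.0509 -0.0496  0.1982] F [ 0.9 -0.2 -0. ] w 0.0599 q6 -1.49
scene [ 0.0528 -0.1192] (90.48081970214844, 86.11215209960938, 7.765166282653809)
scene [0.053 0.025] (91.89399719238281, 85.8414535522461, 8.365885734558105)
scene [0.0531 0.1344] (92.21831512451172, 86.08692169189453, 8.530765533447266)
scene [0.0909 0.3434] (101.0, 88.0, 90.0)
top [-0.2395  0.0892] (90.0, 105.0, 90.0)
top [0.0542 0.1368] (95.0365219116211, 97.76358032226562, 8.32564926147461)
top [-0.006   0.3339] (183.0479736328125, 307.5591125488281, 57.075286865234375)
```

View pics/p2.png

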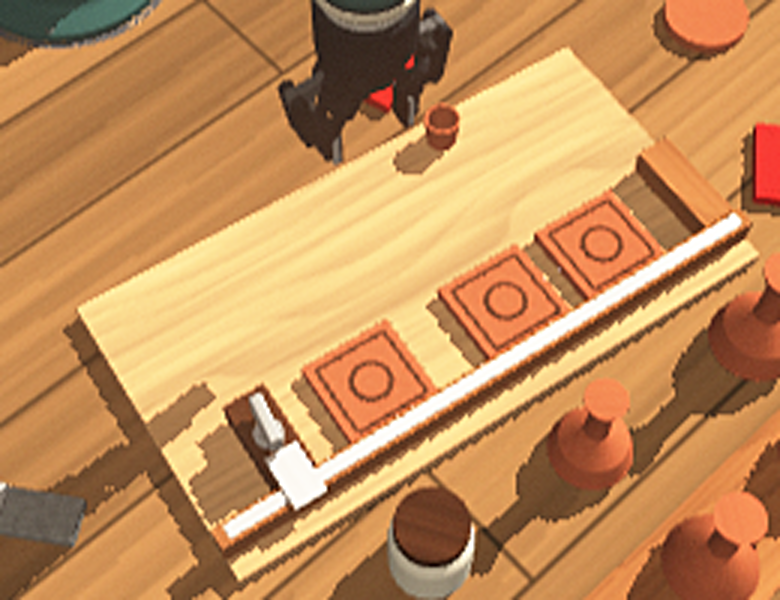

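All three tiles lie square along the fence at crop px (370,380), (505,300) and (600,245). Now I locate the wing.

```bash
python3 - <<'E'
from h import *
outs=[]
for c in["scene","top"]:
    s=env.snapshot(c)
    for n,z in[("wing_grip",.073),("stop_face",.025)]:
        A=np.float32([[.8,.45],[.8,-.4],[.3,-.4],[.3,.45]])
        H=cv2.getPerspectiveTransform(np.float32(proj(s,np.c_[A,np.full(4,z)])),A)
        for d in env.tip_of(n,c)[:2]:
            w=cv2.perspectiveTransform(np.float32([[np.array(d["location"])*[640,400]]]),H).ravel(); print(c,n,d["confidence"],B([*w,0])[:2].round(4))
    # board-frame rectification at wing top: col = y from -.17 to -.28, row = x from .12 to -.0
    k=5; n=(120*k,110*k)
    src=np.float32([[0,0],[n[1],0],[n[1],n[0]],[0,n[0]]])
    P=np.array([W(.12-r/1000/k,-.17-q/1000/k,.084) for q,r in src])
    H=cv2.getPerspectiveTransform(np.float32(proj(s,P)),src)
    im=cv2.warpPerspective(s["frame"],H,(n[1],n[0]),flags=cv2.INTER_CUBIC)
    cv2.line(im,(0,65*k),(n[1],65*k),(0,255,0),1)
    for y in range(0,110,10): cv2.line(im,(y*k,0),(y*k,8),(0,0,255),1)
    outs.append(im[:,:,::-1])
cv2.imwrite("pics/w.png",cv2.resize(np.hstack(outs),(790,430)))
E
```

```text
scene wing_grip 0.57 [ 0.0628 -0.2254]
scene stop_face 0.92 [ 0.0603 -0.2042]
top wing_grip 0.46 [ 0.049  -0.2188]
top stop_face 0.86 [ 0.0642 -0.1996]
top stop_face 0.47 [ 0.1938 -0.1448]
```

View pics/w.png

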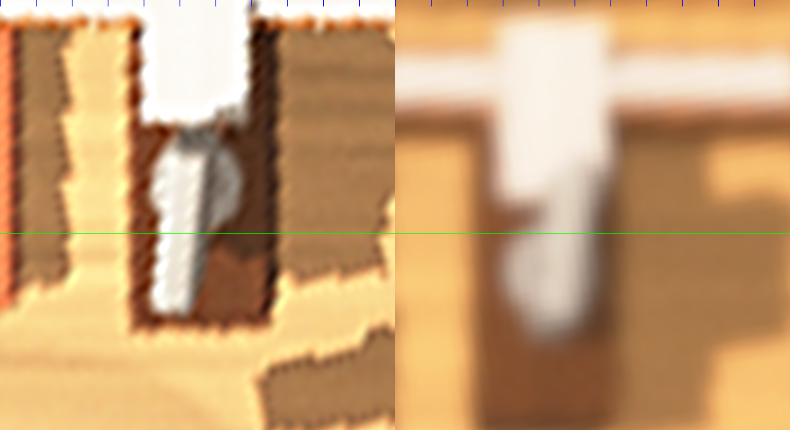

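Wing at board (0.055, -0.220), about 0.14 rad clockwise, with the clip ahead of it. I'll straddle it, probe the height, and grip.

```bash
python3 - <<'E'
from h import *
env.grip(.034)
env.reach(W(.055,-.220,.13),Q(.14)); st("above")
env.move_linear(W(.055,-.220,.062),speed=.2)
g=env.move_linear(W(.055,-.220,.020),speed=.04,guard=4); s=st(g); z=s["tool_pos"][2]
env.move_linear(W(.055,-.220,z+.008),speed=.1)
s=env.snapshot("scene"); cv2.imwrite("pics/p3.png",cv2.resize(s["frame"][180:330,180:380,::-1],None,fx=4,fy=4,interpolation=cv2.INTER_CUBIC))
env.grip(.0); s=st("closed"); print(s["grasp_force"],s["torque"].round(2))
E
```

```text
above t 19.71 board [ 0.0547 -0.2193  0.1302] F [-0.1  0.6 -0.1] w 0.0339 q6 -1.64
True t 20.94 board [ 0.0546 -0.22    0.0317] F [-0.2 -0.   6. ] w 0.0344 q6 -1.64
closed t 21.59 board [ 0.0548 -0.2199  0.0396] F [-0.4  0.3  0.2] w 0.0117 q6 -1.64
58.572736009955406 [ 0.12  0.12 -0.04]
```

View pics/p3.png

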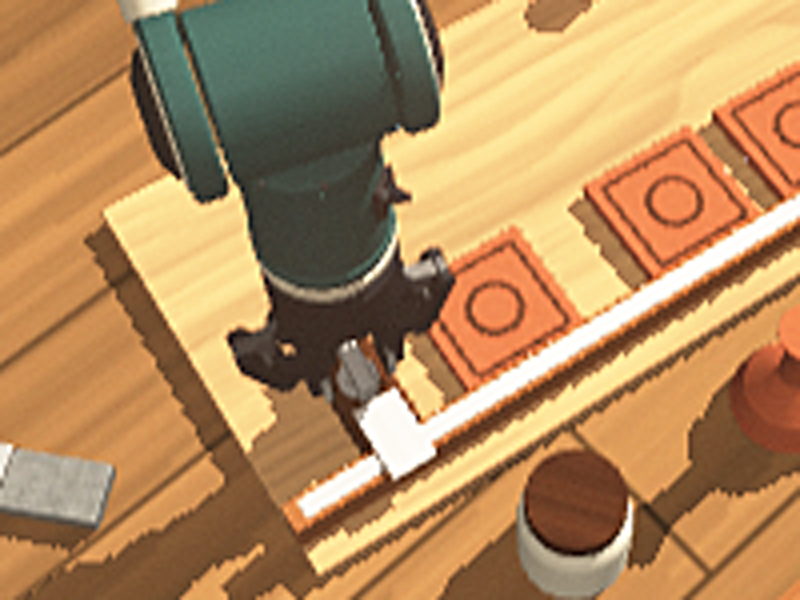

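The wing is gripped (width 11.7 mm, 59 N) and visible between the fingers at (355,370). Now I drag the stop left.

```bash
python3 - <<'E'
from h import *
p=B(env.sense()["tool_pos"])
env.move_linear(W(p[0],-.082,p[2]),speed=.07); st("near")
g=env.move_linear(W(p[0],-.062,p[2]),speed=.02,guard=9); s=st(g); print(s["torque"].round(2))
for c in["scene","top"]:
    s=env.snapshot(c)
    for t in tiles(s)[0]: print(c,B([*t[0],0])[:2].round(4),t[1:])
    if c=="scene": cv2.imwrite("pics/p4.png",cv2.resize(s["frame"][150:310,220:420,::-1],None,fx=4,fy=3.75,interpolation=cv2.INTER_CUBIC))
E
```

```text
near t 23.72 board [ 0.0548 -0.0818  0.0396] F [-1.4 -6.1  0.4] w 0.0116 q6 -1.41
True t 24.42 board [ 0.0548 -0.0701  0.0395] F [ 0.3 -2.5  3.1] w 0.0116 q6 -1.39
[-0.26 -0.02  0.07]
scene [0.0569 0.1091] (314.935791015625, 101.50896453857422, 3.3134255409240723)
scene [0.093  0.3427] (105.0, 90.0, 90.0)
top [-0.2381  0.0899] (93.0, 106.0, 90.0)
top [0.0542 0.1069] (209.80938720703125, 98.14488983154297, 8.711437225341797)
top [-0.0056  0.3332] (184.71517944335938, 311.18682861328125, 56.3099365234375)
top [0.1595 0.2701] (64.0, 196.0, 90.0)
```

View pics/p4.png

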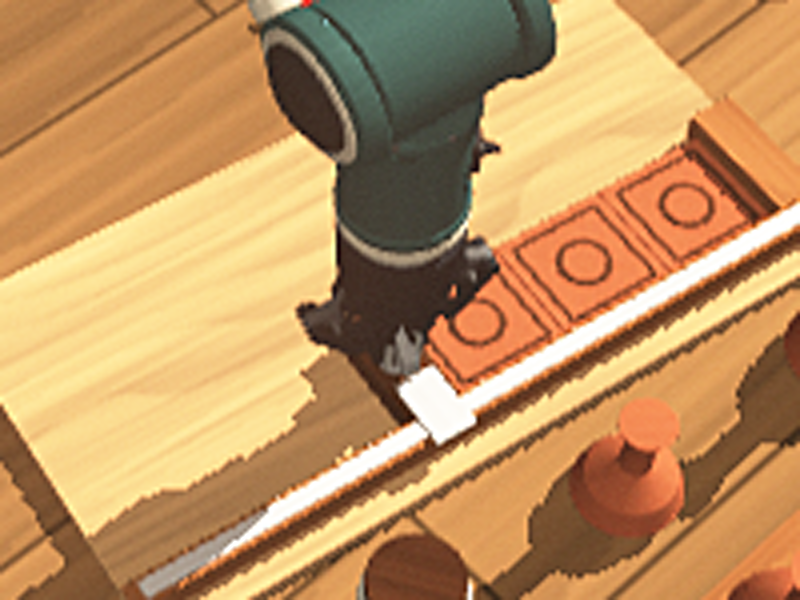

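The row is closed and the stop is snug: tool y = -0.0701, nominal -0.070. Now I tighten clockwise.

```bash
python3 - <<'E'
from h import *
p=B(env.sense()["tool_pos"]); P=W(*p)
for a in[.45,.75,1.05,1.32]:
    env.reach(P,Q(a)); s=st(a); print(s["torque"].round(2))
env.grip(.032); st("open")
env.move_linear(W(p[0],p[1],.13),speed=.2)
env.move_linear(W(-.08,-.2,.22),speed=.35); st()
outs=[]
for c in["scene","top"]:
    s=env.snapshot(c)
    k=3; n=(150*k,260*k//2*2)
    src=np.float32([[0,0],[390,0],[390,450],[0,450]])
    im=s["frame"][150:310,250:420] if c=="scene" else s["frame"][120:230,220:400]
    outs.append(cv2.resize(im[:,:,::-1],(800,600 if c=="scene" else 490),interpolation=cv2.INTER_CUBIC))
    for t in tiles(s)[0]: print(c,B([*t[0],0])[:2].round(4),t[1:])
cv2.imwrite("pics/f1.png",outs[0]);cv2.imwrite("pics/f2.png",outs[1])
E
```

```text
0.45 t 24.91 board [ 0.0548 -0.0698  0.0395] F [-0.2 -2.2  2.1] w 0.0117 q6 -1.09
[-0.49  0.07 -0.09]
0.75 t 25.3 board [ 0.0549 -0.0698  0.0395] F [ 0.2 -0.7  1.7] w 0.0116 q6 -0.79
[-0.23  0.08 -0.05]
1.05 t 25.69 board [ 0.055  -0.0698  0.0395] F [ 0.2 -1.1  1.1] w 0.0115 q6 -0.49
[-0.2  -0.11 -0.03]
1.32 t 26.06 board [ 0.055  -0.0698  0.0396] F [ 1.1 -0.1  1.3] w 0.0117 q6 -0.22
[-0.08 -0.14 -0.05]
open t 26.39 board [ 0.0543 -0.0699  0.0392] F [ 0.  -0.1  0.3] w 0.0318 q6 -0.22
 t 27.73 board [-0.0802 -0.1995  0.2184] F [-0.5  0.  -0.3] w 0.032 q6 -0.47
scene [-0.2367  0.0775] (92.0, 103.0, 90.0)
scene [0.0535 0.1088] (315.0821228027344, 102.38739776611328, 4.7457475662231445)
scene [0.0857 0.3446] (111.0, 84.0, 90.0)
top [-0.245   0.0884] (104.99998474121094, 78.99998474121094, -0.0)
top [0.0539 0.0785] (260.1869201660156, 97.78166961669922, 8.793729782104492)
top [-0.0279  0.3133] (243.0, 211.0, 90.0)
```

View pics/f1.png

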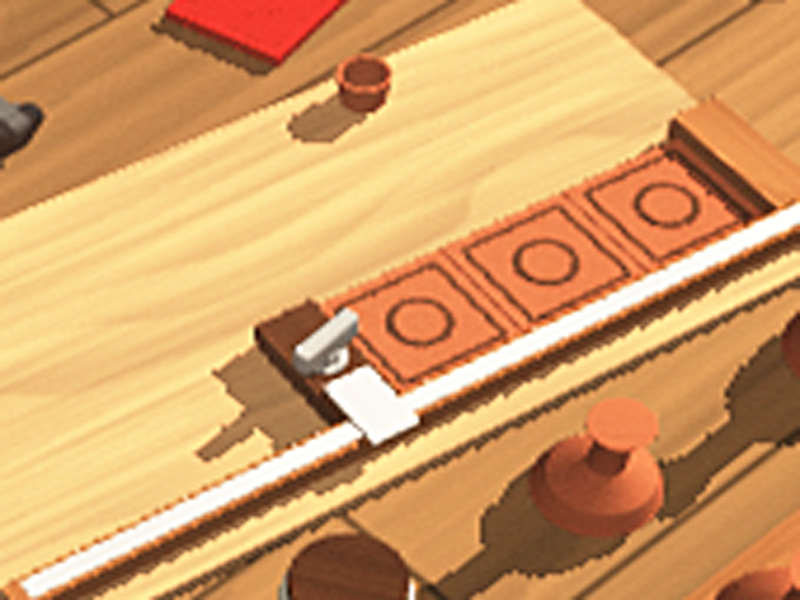

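The row is closed between end block and stop at px (400–700, 320–200). The wing has been turned about 1.3 rad: its slope at (325,345) matches. The cup and the other things look undisturbed. Handing in.

```bash
python3 -c "
from rig import env
print(env.hand_in())"
```

```text
the job is handed in; nothing more can be done
None
```

The job is handed in at about 28 s on the robot's clock: in the last picture the three tiles form a closed row against the fence and end block, with the stop snug against it and the wing knob turned to about 1.32 rad (1.15 counts as tight); no verdict came back.

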